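# Pin the jig and hold the square home in its corner

## Task

On the goldsmith's bench, take the two brass pins from the wooden rack and drop them one at a time, all the way down, into the two holes of the aluminium jig plate. Then lay the steel square flat on the jig plate and press its outside corner home, so that its blade is flush along the dark fence and its stock bears on both pins, and finish while still holding it gripped and pressed there, for the setter to scribe along it. Leave the jar, the loupe and the green bar where they are.

Things in the scene. Friction and masses are not known exactly. Their poses are not given: they have to be found in the camera images.
- jig: Aluminium jig plate fixed to the bench, 170 (x) x 190 (y) x 24 mm high. Origin: centre of its underside, on the bench; z up, so its top is at z = 24 mm. It turns with yaw. Two blind bores near its -y edge at (x, y) = (45, -66) and (-25, -66) mm, and a dark fence along its +x edge. When the square is home its x, y and z axes point the same way as the jig's.
- jig_hole0 (a point): Centre of the mouth, at the plate's top, of the bore nearer the fence: 13.5 mm wide, 18 mm deep (its floor is 6 mm above the bench), mouth chamfered 2 mm. Either pin fits either bore.
- jig_hole1 (a point): The same for the other bore, 70 mm farther from the fence.
- fence: Dark steel bar with three brass screw heads, fixed on top of the jig plate along its +x edge, 20 (x) x 170 (y) x 24 mm high; axes as the jig. Origin: centre of its underside, at (75, 10, 24) mm in the jig's frame. The face that the square's blade must touch is its -x face, 65 mm from the jig's origin.
- jig_corner (a point): Point on the plate's top where the outside corner of the square (its origin) comes to lie when it is home: on the fence's -x face and level with the pins' +y sides, (65, -60, 24) mm in the jig's frame. Play of the pins in their bores may shift it by about 2 mm towards -y of the jig when pressed.
- rack: Dark wooden block fixed to the bench, 100 (x) x 46 (y) x 22 mm high, with two pockets at x = -24 and +24 mm, 14.5 mm wide and 12 mm deep, in which the pins stand at the start. Origin: centre of its underside.
- pin_a: Brass pin, 12 mm diameter, 60 mm long, about 50 g, standing upright in the rack (48 mm stands out). Origin: centre of its lower end; z along the pin, up. Fully home in the jig its lower end is 6 mm above the bench and 42 mm stands out above the plate.
- pin_b: The other pin, identical.
- square: Steel engineer's square lying flat, about 0.33 kg. Origin: its outside corner, on the underside; z up. Dark stock along -x: 104 mm long, 18 mm wide (y 0 to 18), 16 mm thick. Bright blade along +y to y = 120 mm, 22 mm wide (x -22 to 0), 4 mm thick, flush with the underside, so it lies flat. Outer faces: x = 0 (blade and stock end, goes to the fence), y = 0 (stock, goes to the pins).
- square_grip (a point): Good place to grip the square, across its 18 mm stock: on its top (16 mm above the underside), 55 mm from the outside corner, mid-width; (-55, 9, 16) mm in the square's frame. Gripped here, the outer finger passes midway between the two pins, which leave 58 mm clear. Centre of mass: about (-43, 23) mm in the square's frame.
- jar: Bystander: small amber jar with black lid, 44 mm wide, 50 mm high, standing loose on the bench; origin: centre of its underside.
- bar: Bystander: green polishing bar, 35 x 75 x 25 mm, loose on the bench; origin: centre of its underside.
- loupe: Bystander: black loupe, 32 mm wide, 26 mm high, loose on the bench; origin: centre of its underside.

How it is judged:
By the outcome, as a careful person would: the job done as asked, in the order asked, and still so for the second after the job is handed in, while the arm keeps its last pose, push and grip.
It also fails if it takes over 72 s, if anything falls off the work surface, if the arm or the gripper's body presses on something with over 40 N, if the wrist force passes 120 N, or if a joint passes its speed limit or range.

## Robot

A 6-joint arm with a two-finger parallel gripper is mounted at the origin on the work surface. World frame = base frame: x ahead of the robot, y to its left, z up, the work surface at z = 0. Lengths are in m, angles in rad, forces in N, time in s.
With the tool pointing down it reaches from about 0.25 to 0.725 m from the base axis. Payload 4 kg.
Tool frame: the origin (TCP) lies on the centre line of the jaws, within the pads' length; the fingertips stand ahead of it and the grasp point (between the pads) lies 11 mm behind it (bot.tip_extent is the z of the fingertips in the tool frame, in m); z points along the fingers, y is the direction in which the jaws open and shut (so a half turn about z gives the same grasp; the last joint's range is limited). The gripper opens to 85 mm and grips with 20 to 120 N. Pads are 22 mm wide; open, the fingers measure 114 mm over their backs; the gripper's body (76 mm by 85 mm) begins 54 mm behind the grasp point. The pads swing forward as they close: fully open they stand 13 mm farther back than shut.
Start: joints at [-1.285, 0.241, 0.005, 1.335, 0, 1.571], TCP at [0.141, -0.48, 0.239] pointing down, gripper open.
Joint ranges: [-2.72, 2.72], [-1.05, 1.87], [-1.09, 1.28], [-1.99, 2.15], [-1.42, 1.44], [-3.14, 3.14]. Speed limits (rad/s): [2.79, 2.79, 3.14, 3.14, 3.14, 3.14].

## Interface

Orientations are given as a unit quaternion [x, y, z, w].
In Python, from workcell import bot gives the robot as it stands.
- The arm moves only by the shell command python3 -m jog 'ROWS'. ROWS is JSON, a list that holds one entry, the list of rows, each a list of 7 numbers: the shift along the world's x, y, z in m, then the turn, a rotation vector about the world's x, y, z in degrees, then the closure in counts, from 0 (fully open) to 255 (shut). In form: [[[tx, ty, tz, ax, ay, az, fingers], ...]]. A call has 1 to 10 rows; each row is the pose to reach, as a shift and turn from the pose commanded when the call began; what a row does not reach only later rows make up. A row lasts 1/12 s, in which the tool goes at most 41.7 mm and 7.16 degrees, less where a joint would pass 70% of its speed; a pose out of reach is approached as far as the arm can. A call with a gripper value outside its range is refused whole. The fingers move at their own pace and stop on an object; the grip force is fixed at half the most. Time passes only in rows, so rows that repeat a pose let the fingers close. It gives the time, the measured TCP pose, the force and the opening at its end, in the units of the state.
- bot.get_obs(): the state, without advancing time (a new reading comes with each control period).
- bot.camera(name): name is "scene" or "side" or "wrist"; returns the picture (400x640x3 uint8, blue, green, red); there is no depth.
- bot.camera_model(name): a dict with "K" (3x3 intrinsics, pixels), "T" (4x4, takes a point from camera to world coordinates). Camera axes: x right, y down, z forward; pixel columns grow to the right and rows downward; lengths in m; the calibration is good to about 2 mm. A picture is of the moment at which its call begins: read the wrist's pose just before it. camera_model takes no time and is no camera call; for the wrist camera it gives the pose at the moment of the call.
- bot.job_done(): hands the job in, once; it reports no verdict.
The state is a dict: "clock": time; "joint_pos": joint angles; "joint_vel": joint speeds; "tau": joint torques, N m; "eef_pos": TCP position; "tool_rot": TCP orientation; "ft_force": force on the tool from outside, world axes, zero at the start; "ft_torque": the same for the moment, N m; "grip_width": finger opening in m.
Only numpy, scipy, OpenCV 4.12 (cv2) and the standard library are available. Lean on these libraries where they do the work, as an engineer would, in place of code of your own. Each camera call takes 0.05 s, during which the arm holds its last target. There are 200 camera calls.

## Working session

There is one attempt and no reset: what is moved stays moved. The work goes in short steps, Python scripts to look and compute and a shell command to move; the robot and the scene stay as the last step left them, time stands still between calls to the robot, and variables do not carry over. Pictures are saved under pics/ and viewed, about 8 in all and at most 12, crops included, and the job is handed in when it is done.

```bash
ls; mkdir -p pics; python3 - <<'E'
from workcell import bot
import cv2,numpy as np
o=bot.get_obs(); print(o['clock'],o['eef_pos'],o['tool_rot'],o['grip_width'],bot.tip_extent)
for n in("scene","side"):
    im=bot.camera(n); cv2.imwrite(f'pics/{n}0.png',im); m=bot.camera_model(n); print(n,np.round(m['K'],1).tolist(),np.round(m['T'],3).tolist())
E
```

```text
pics
0.0 [ 0.14078052 -0.47912468  0.23840317] [ 9.89808789e-01  1.42398915e-01 -1.52477162e-04 -1.04220166e-03] 0.08532658846967726 0.008
scene [[388.4, 0.0, 322.0], [0.0, 388.4, 197.6], [0.0, 0.0, 1.0]] [[-0.61, 0.5, -0.615, 1.155], [0.793, 0.39, -0.469, 0.424], [0.005, -0.773, -0.634, 0.665], [0.0, 0.0, 0.0, 1.0]]
side [[363.2, 0.0, 325.7], [0.0, 363.2, 196.6], [0.0, 0.0, 1.0]] [[0.768, -0.427, 0.477, 0.191], [-0.64, -0.53, 0.556, -0.441], [0.016, -0.733, -0.681, 0.575], [0.0, 0.0, 0.0, 1.0]]
```

View pics/scene0.png

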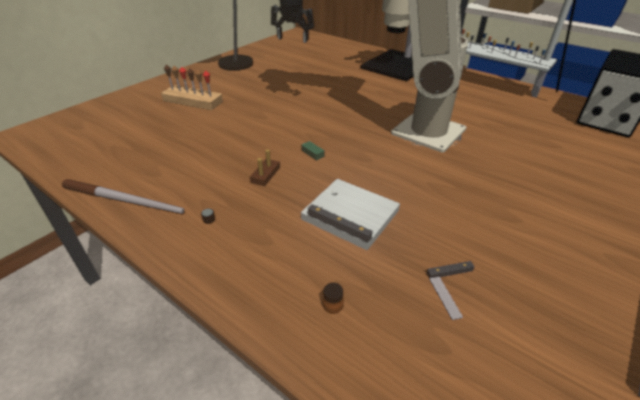

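View pics/side0.png

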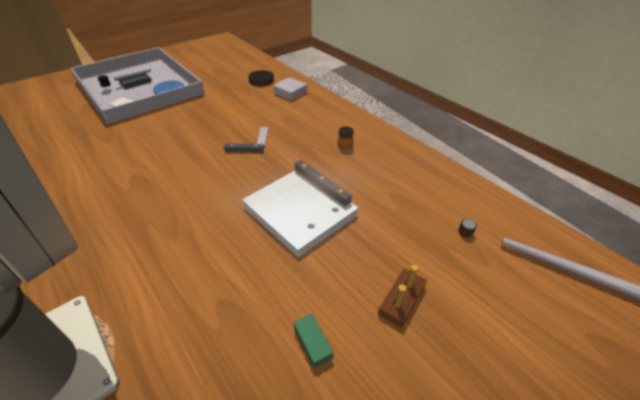

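The scene view shows the rack at (265,172), jig at (350,212) and square corner near (432,274). The side view shows pin tops near (402,289) and (413,268), bores at (311,226) and (335,210), and the square near (245,148). Next I cast rough rays.

```bash
cat > h.py <<'E'
from workcell import bot
import cv2,numpy as np
from scipy.spatial.transform import Rotation as R
def ray(m,p):
    K,T=np.array(m['K']),np.array(m['T']); d=T[:3,:3]@np.linalg.solve(K,[p[0],p[1],1]); return T[:3,3],d/np.linalg.norm(d)
def plane(m,p,z):
    o,d=ray(m,p); return o+d*(z-o[2])/d[2]
def tri(*mp):
    A=0;b=0;rs=[ray(m,p) for m,p in mp]
    for o,d in rs:
        P=np.eye(3)-np.outer(d,d); A=A+P; b=b+P@o
    x=np.linalg.solve(A,b); return x,max(np.linalg.norm(np.cross(x-o,d)) for o,d in rs)
def proj(m,X):
    T=np.array(m['T']); c=T[:3,:3].T@(np.array(X)-T[:3,3]); q=np.array(m['K'])@c; return q[:2]/q[2]
E
python3 - <<'E'
from h import *
s,d=bot.camera_model('scene'),bot.camera_model('side')
np.set_printoptions(precision=3,suppress=True)
print('pins',plane(d,(402,289),.058),plane(d,(413,268),.058))
for p in((259,155),(268,152)): print(plane(s,p,.058))
print('holes',plane(d,(311,226),.024),plane(d,(335,210),.024))
for n,p in dict(c1=(245,206),c2=(297,248),c3=(357,211)).items(): print(n,plane(d,p,.024))
print('fence tops',plane(s,(310,206),.048),plane(s,(371,236),.048), plane(d,(298,163),.048),plane(d,(349,199),.048))
print('sq corner',plane(s,(427,272),.01),plane(s,(473,266),.016),plane(s,(457,318),.004), plane(d,(264,150),.01),plane(d,(225,147),.016),plane(d,(264,128),.004))
print('jar',plane(s,(333,290),.05),'bar',plane(d,(313,340),.025),'loupe',plane(d,(467,227),.026))
m=bot.camera_model('wrist'); o=bot.get_obs(); Rt=R.from_quat(o['tool_rot']).as_matrix()
print(m['K']); T=np.array(m['T']); print(Rt.T@(T[:3,3]-o['eef_pos']), Rt.T@T[:3,:3],Rt)
E
```

```text
pins [ 0.508 -0.269  0.058] [ 0.555 -0.253  0.058]
[ 0.524 -0.284  0.058]
[ 0.497 -0.275  0.058]
holes [ 0.497 -0.04   0.024] [ 0.566 -0.036  0.024]
c1 [0.422 0.096 0.024]
c2 [ 0.441 -0.068  0.024]
c3 [ 0.6   -0.067  0.024]
fence tops [ 0.6   -0.037  0.048] [0.596 0.136 0.048] [0.584 0.121 0.048] [ 0.594 -0.047  0.048]
sq corner [0.581 0.272 0.01 ] [0.509 0.346 0.016] [0.645 0.368 0.004] [0.576 0.262 0.01 ] [0.499 0.33  0.016] [0.639 0.361 0.004]
jar [0.769 0.157 0.05 ] bar [ 0.351 -0.232  0.025] loupe [ 0.743 -0.245  0.026]
[[313.106   0.    316.969]
 [  0.    313.106 197.928]
 [  0.      0.      1.   ]]
[ 0.069 -0.    -0.134] [[-0.    -0.962 -0.273]
 [ 1.    -0.     0.   ]
 [-0.    -0.273  0.962]] [[ 0.959  0.282 -0.001]
 [ 0.282 -0.959  0.002]
 [-0.    -0.002 -1.   ]]
```

```bash
python3 -m jog '[[[0.36,0.219,0,0,0,0,0],[0.36,0.219,0,0,0,0,0],[0.36,0.219,0,0,0,0,0],[0.36,0.219,0,0,0,0,0],[0.36,0.219,0,0,0,0,0],[0.36,0.219,0,0,0,0,0],[0.36,0.219,0,0,0,0,0],[0.36,0.219,0,0,0,0,0],[0.36,0.219,0,0,0,0,0],[0.36,0.219,0,0,0,0,0]]]'; python3 -m jog '[[[0.02,0.00,0,0,0,0,0],[0.02,0,0,0,0,0,0],[0.02,0,0,0,0,0,0],[0.02,0,0,0,0,0,0]]]'
python3 - <<'E'
from h import *; import pickle
m=bot.camera_model('wrist');im=bot.camera('wrist');cv2.imwrite('pics/w1.png',im);pickle.dump(m,open('w1.pkl','wb'))
print(bot.get_obs()['eef_pos'],bot.get_obs()['joint_vel'].round(3) if hasattr(bot.get_obs()['joint_vel'],'round') else '')
E
```

```text
clock: 0.93
eef_pos: [0.4982, -0.2615, 0.2389]
tool_rot: [0.99, 0.143, -0.0, -0.0]
ft_force: [1.1, -1.2, 1.3]
grip_width: 0.0854
clock: 1.27
eef_pos: [0.5161, -0.2631, 0.2386]
tool_rot: [0.99, 0.142, -0.001, -0.0]
ft_force: [-0.6, 0.5, 0.4]
grip_width: 0.0854
[ 0.51580711 -0.26346681  0.23893524] [-0.013 -0.012 -0.003 -0.     0.     0.002]
```

View pics/w1.png

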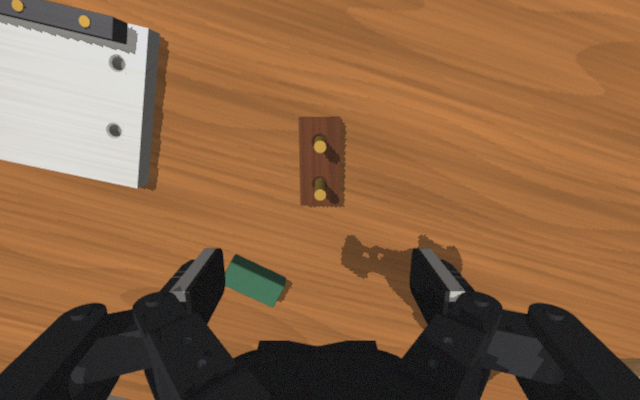

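Wrist view: pin tops at (320,146) and (320,195), bores at (117,63) and (114,130), rack edges aligned with the image. Taking a second vantage, shifted toward the jig.

```bash
python3 -m jog '[[[0.0,0.08,0,0,0,0,0],[0.0,0.08,0,0,0,0,0],[0.0,0.08,0,0,0,0,0],[0.0,0.08,0,0,0,0,0],[0.0,0.08,0,0,0,0,0]]]'
cat >> h.py <<'E'
import pickle
def snap(n):
    m=bot.camera_model('wrist');im=bot.camera('wrist');cv2.imwrite(f'pics/{n}.png',im);pickle.dump(m,open(n+'.pkl','wb'));return m,im
def blobs(mask,lo,hi):
    k,_,st,c=cv2.connectedComponentsWithStats(mask.astype(np.uint8))
    return [(c[i].round(1).tolist(),int(st[i,4])) for i in range(1,k) if lo<st[i,4]<hi]
def brass(im):
    b,g,r=[im[...,i].astype(int) for i in range(3)]
    h=cv2.cvtColor(im,cv2.COLOR_BGR2HSV); return (h[...,0]>17)&(h[...,0]<30)&(h[...,1]>120)&(h[...,2]>130)
def holes(im):  # dark blobs inside the plate
    h=cv2.cvtColor(im,cv2.COLOR_BGR2HSV); pl=((h[...,1]<40)&(h[...,2]>150)).astype(np.uint8)
    k,l,st,_=cv2.connectedComponentsWithStats(pl); i=1+np.argmax(st[1:,4]); M=(l==i).astype(np.uint8)
    cs,hier=cv2.findContours(M,cv2.RETR_CCOMP,cv2.CHAIN_APPROX_NONE)
    return [(np.round(cv2.fitEllipse(c)[0],1).tolist(),np.round(cv2.fitEllipse(c)[1],1).tolist()) for c,q in zip(cs,hier[0]) if q[3]>=0 and len(c)>15]
E
python3 - <<'E'
from h import *
snap('w2')
for n in('w1','w2'):
    im=cv2.imread(f'pics/{n}.png'); print(n,blobs(brass(im),30,900),holes(im))
E
```

```text
clock: 1.73
eef_pos: [0.5163, -0.184, 0.2398]
tool_rot: [0.99, 0.142, 0.0, 0.0]
ft_force: [-0.1, 0.1, -0.7]
grip_width: 0.085
w1 [([17.2, 5.0], 105), ([84.0, 20.7], 103), ([319.6, 146.1], 126), ([319.7, 194.4], 110)] [([114.1, 129.9], [12.1, 15.7]), ([117.3, 62.6], [13.6, 17.2])]
w2 [([39.0, 17.2], 104), ([104.9, 32.8], 104), ([169.1, 48.2], 100), ([396.0, 169.3], 115), ([393.1, 215.4], 100)] [([185.3, 150.8], [12.6, 15.1]), ([192.3, 86.0], [14.4, 16.8])]
```

View pics/w2.png

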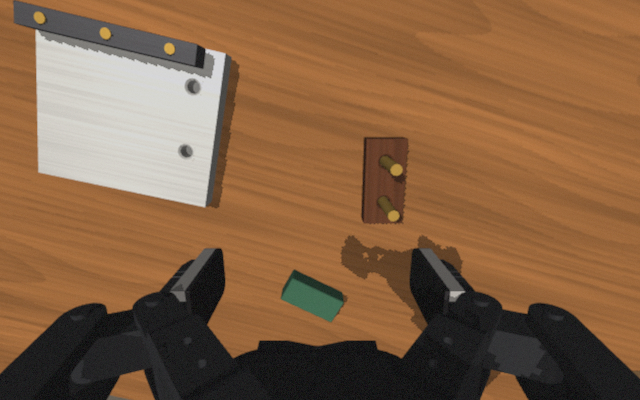

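Second view: pin tops at (396,169) and (393,215), bores at (192,86) and (185,151), with the three fence screws clear. Triangulating.

```bash
python3 - <<'E'
from h import *
np.set_printoptions(precision=4,suppress=True)
a,b=[pickle.load(open(n+'.pkl','rb')) for n in('w1','w2')]
P={}
for n,p,q in(('pinfar',(319.6,146.1),(396,169.3)),('pinnear',(319.7,194.4),(393.1,215.4)),('h0',(117.3,62.6),(192.3,86)),('h1',(114.1,129.9),(185.3,150.8)),('s1',(17.2,5),(104.9,32.8)),('s2',(84,20.7),(169.1,48.2))):
    x,e=tri((a,p),(b,q)); P[n]=x; z=x[2]; print(n,x,round(e,4), 'plane', plane(a,p,.07 if 'pin' in n else .024 if n[0]=='h' else .049),plane(b,q,.07 if 'pin' in n else .024 if n[0]=='h' else .049))
d=P['h0']-P['h1']; print('jig yaw',np.degrees(np.arctan2(d[1],d[0])),np.linalg.norm(d[:2]))
d=plane(b,(39,17.2),.049)-plane(b,(169.1,48.2),.049); print('fence yaw',np.degrees(np.arctan2(-d[0],d[1])))
d=P['pinfar']-P['pinnear']; print('rack yaw',np.degrees(np.arctan2(d[1],d[0])),np.linalg.norm(d[:2]))
E
```

```text
pinfar [ 0.5499 -0.2551  0.069 ] 0.0001 plane [ 0.5501 -0.2551  0.07  ] [ 0.5499 -0.2548  0.07  ]
pinnear [ 0.5038 -0.2689  0.0691] 0.0 plane [ 0.504  -0.2688  0.07  ] [ 0.504  -0.2686  0.07  ]
h0 [ 0.5682 -0.03    0.0198] 0.0 plane [ 0.5684 -0.0325  0.024 ] [ 0.5684 -0.0316  0.024 ]
h1 [ 0.498  -0.0349  0.0207] 0.0 plane [ 0.4989 -0.0369  0.024 ] [ 0.4988 -0.0361  0.024 ]
s1 [0.593  0.0462 0.0485] 0.0001 plane [0.5929 0.0458 0.049 ] [0.5931 0.0459 0.049 ]
s2 [ 0.5969 -0.0138  0.0487] 0.0001 plane [ 0.597 -0.014  0.049] [ 0.5968 -0.0139  0.049 ]
jig yaw 4.013194398469445 0.07037621289987513
fence yaw 3.649877609699135
rack yaw 16.61576775982884 0.04807645221558465
```

```bash
python3 -m jog '[[[0.033,-0.072,-0.04,0,0,0,0],[0.033,-0.072,-0.08,0,0,0,0],[0.033,-0.072,-0.12,0,0,0,0],[0.033,-0.072,-0.12,0,0,0,0],[0.033,-0.072,-0.12,0,0,0,0],[0.033,-0.072,-0.12,0,0,0,0]]]'; python3 -c "
from h import *
o=bot.get_obs();print(o['eef_pos'],R.from_quat(o['tool_rot']).as_matrix()[:,0])
m,im=snap('w3');print(blobs(brass(im),30,3000));print(bot.get_obs()['eef_pos']);print(proj(m,[.55,-.255,.07]),proj(m,[.504,-.2687,.07]))"
```

```text
clock: 2.28
eef_pos: [0.5481, -0.2562, 0.1176]
tool_rot: [0.99, 0.141, -0.002, -0.001]
ft_force: [0.4, -0.3, 1.6]
grip_width: 0.0852
[ 0.54806303 -0.25615681  0.11757676] [ 0.96022089  0.27921791 -0.00363204]
[([317.2, 221.8], 279)]
[ 0.54968076 -0.25621588  0.11994381]
[317.10286742 221.96650661] [317.59982308 290.46994258]
```

```bash
python3 -m jog '[[[0,0.001,-0.04,0,0,0,0],[0,0.001,-0.077,0,0,0,0],[0,0.001,-0.077,0,0,0,100],[0,0.001,-0.077,0,0,0,255],[0,0.001,-0.077,0,0,0,255],[0,0.001,-0.077,0,0,0,255],[0,0.001,-0.077,0,0,0,255],[0,0.001,-0.077,0,0,0,255],[0,0.001,-0.077,0,0,0,255],[0,0.001,-0.077,0,0,0,255]]]'
```

```text
clock: 3.17
eef_pos: [0.5514, -0.2548, 0.0447]
tool_rot: [0.99, 0.142, 0.002, 0.001]
ft_force: [-1.3, 0.4, 6.4]
grip_width: 0.0102
```

```bash
python3 -m jog '[[[0,0,0.04,0,0,0,255],[0,0,0.07,0,0,0,255],[0.017,0.165,0.08,0,0,-6,255],[0.017,0.165,0.08,0,0,-12.6,255],[0.017,0.165,0.08,0,0,-12.6,255],[0.017,0.165,0.08,0,0,-12.6,255],[0.017,0.165,0.08,0,0,-12.6,255],[0.017,0.165,0.08,0,0,-12.6,255],[0.017,0.165,0.08,0,0,-12.6,255],[0.017,0.165,0.08,0,0,-12.6,255]]]'
python3 -c "
from h import *
m,im=snap('w4');o=bot.get_obs();print(o['eef_pos'],R.from_quat(o['tool_rot']).as_matrix()[:,0],o['grip_width'])
print(blobs(brass(im),30,4000),[(h,plane(m,h[0],.024)) for h in holes(im)])"
```

```text
clock: 4.0
eef_pos: [0.5669, -0.0902, 0.1224]
tool_rot: [0.999, 0.032, 0.0, 0.0]
ft_force: [0.1, -0.4, -0.1]
grip_width: 0.0103
[ 0.5667651  -0.0905415   0.12229953] [ 9.97960567e-01  6.38333390e-02 -1.10563990e-04] 0.009905467459377405
[([26.7, 162.7], 181), ([116.5, 162.7], 177), ([206.4, 162.8], 180)] [(([247.2, 275.6], [14.7, 17.5]), array([ 0.49949146, -0.03605464,  0.024     ])), (([241.5, 195.0], [16.7, 19.1]), array([ 0.56868023, -0.03143703,  0.024     ]))]
```

View pics/w4.png

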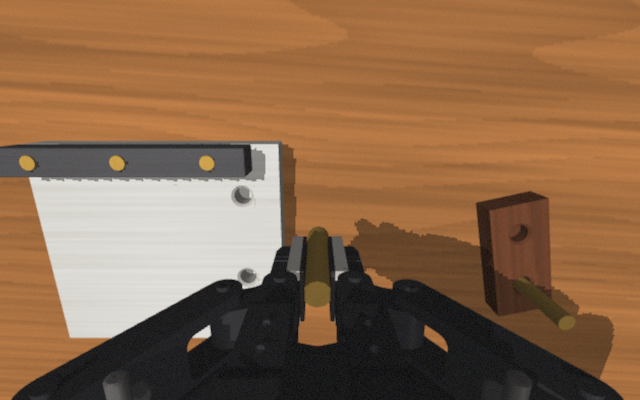

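The pin is held upright (lower end about (317,234)). The bores at (241,195) and (247,276) agree with the earlier values, and the fence is exactly level in the image, so yaw matches. Checking the lower end against the tool axis.

```bash
python3 -c "
from h import *
m=pickle.load(open('w4.pkl','rb'));im=cv2.imread('pics/w4.png')
x=np.array([.5668,-.0905]);
for dx in(0,-.002,.002):print(dx,proj(m,[x[0]+dx,x[1],.0876]),proj(m,[x[0]+dx,x[1],.1476]))
h=cv2.cvtColor(im,cv2.COLOR_BGR2HSV)
M=((h[...,1]>130)&(h[...,2]>45)&(h[...,0]>18)&(h[...,0]<32));M[:,:300]=0;M[:,335:]=0
for r in range(222,312,6):
  c=np.where(M[r])[0]; print(r,c.min() if len(c) else '',c.max() if len(c) else '',end='; ')
"; python3 -m jog '[[[0.0015,0.0585,0,0,0,0.1,255],[0.0015,0.0585,0,0,0,0.1,255],[0.0015,0.0585,-0.02,0,0,0.1,255],[0.0015,0.0585,-0.04,0,0,0.1,255],[0.0015,0.0585,-0.04,0,0,0.1,255],[0.0015,0.0585,-0.04,0,0,0.1,255],[0.0015,0.0585,-0.04,0,0,0.1,255]]]'
```

```text
0 [318.30015276 233.37505602] [318.98533563 291.37193042]
-0.002 [318.07548193 236.57495404] [318.65318907 295.80558392]
0.002 [318.52617606 230.15589544] [319.32041959 286.89906704]
222  ; 228 313 322; 234 309 327; 240 308 327; 246 307 327; 252 308 326; 258 307 327; 264 307 327; 270 306 326; 276 309 327; 282 305 328; 288 304 330; 294 305 330; 300 304 330; 306 315 318; clock: 4.63
eef_pos: [0.5688, -0.0318, 0.0829]
tool_rot: [0.999, 0.033, 0.0, 0.0]
ft_force: [0.2, -0.1, -0.8]
grip_width: 0.0103
```

```bash
python3 -m jog '[[[0.001,-0.0005,-0.008,0,0,0,255],[0.001,-0.0005,-0.016,0,0,0,255],[0.001,-0.0005,-0.022,0,0,0,255],[0.001,-0.0005,-0.026,0,0,0,255],[0.001,-0.0005,-0.029,0,0,0,255],[0.001,-0.0005,-0.029,0,0,0,255]]]'
```

```text
clock: 5.13
eef_pos: [0.5687, -0.0311, 0.0523]
tool_rot: [0.999, 0.034, -0.001, -0.0]
ft_force: [0.0, -1.0, -1.3]
grip_width: 0.0099
```

```bash
python3 -m jog '[[[0,-0.0005,-0.004,0,0,0,255],[0,-0.0005,-0.008,0,0,0,255],[0,-0.0005,-0.011,0,0,0,255],[0,-0.0005,-0.011,0,0,0,255],[0,-0.0005,-0.011,0,0,0,255]]]'
```

```text
clock: 5.55
eef_pos: [0.5693, -0.0316, 0.0421]
tool_rot: [0.999, 0.034, -0.0, -0.0]
ft_force: [0.0, 0.1, -0.4]
grip_width: 0.0105
```

```bash
python3 -m jog '[[[0,0,0,0,0,0,100],[0,0,0,0,0,0,0],[0,0,0,0,0,0,0],[0,0,0,0,0,0,0],[0,0,0.04,0,0,0,0],[0,0,0.08,0,0,0,0],[0,-0.05,0.08,0,0,0,0],[0,-0.05,0.08,0,0,0,0],[0,-0.05,0.08,0,0,0,0]]]'
python3 -c "
from h import *
m,im=snap('w5');o=bot.get_obs();print(o['eef_pos'],o['grip_width'])
print(blobs(brass(im),30,4000));X=np.array([.5686,-.0318,.066]);print(proj(m,X))"
```

```text
clock: 6.3
eef_pos: [0.57, -0.0839, 0.1234]
tool_rot: [0.999, 0.032, 0.001, 0.0]
ft_force: [-0.6, -0.1, 0.6]
grip_width: 0.0856
[ 0.56924153 -0.08246336  0.12243695] 0.08534086613019723
[([38.1, 167.9], 173), ([127.2, 168.0], 171), ([216.2, 167.9], 175), ([236.9, 216.8], 228)]
[237.12866168 217.3512135 ]
```

View pics/w5.png

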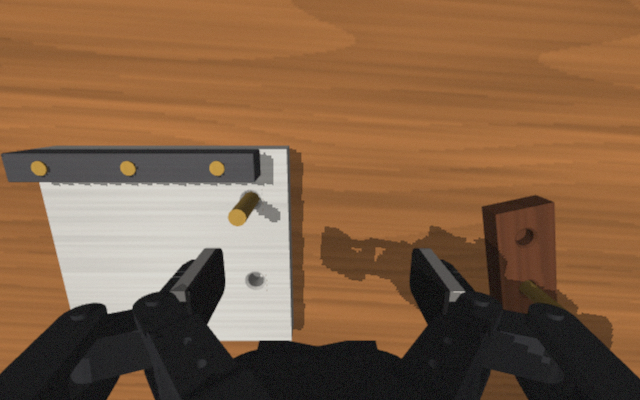

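Pin A's top is at (237,217), where a fully home pin should project (237.1,217.4). Now pin B.

```bash
python3 -m jog '[[[-0.065,-0.186,0,0,0,6,0],[-0.065,-0.186,0,0,0,12.8,0],[-0.065,-0.186,0,0,0,12.8,0],[-0.065,-0.186,0,0,0,12.8,0],[-0.065,-0.186,0,0,0,12.8,0],[-0.065,-0.186,0,0,0,12.8,0],[-0.065,-0.186,0,0,0,12.8,0],[-0.065,-0.186,0,0,0,12.8,0]]]'
python3 -c "
from h import *
m,im=snap('w6');o=bot.get_obs();print(o['eef_pos'],R.from_quat(o['tool_rot']).as_matrix()[:,0])
print(blobs(brass(im),30,4000),proj(m,[.504,-.2687,.07]))"
```

```text
clock: 7.02
eef_pos: [0.5042, -0.2664, 0.1214]
tool_rot: [0.989, 0.145, -0.001, -0.001]
ft_force: [-0.3, 0.6, -1.0]
grip_width: 0.0851
[ 0.50452503 -0.26602278  0.12161996] [ 9.57477899e-01  2.88505814e-01 -6.84347605e-04]
[([321.4, 224.5], 265)] [321.30967321 224.50725855]
```

```bash
python3 -m jog '[[[-0.001,-0.002,-0.04,0,0,0,0],[-0.001,-0.002,-0.077,0,0,0,0],[-0.001,-0.002,-0.077,0,0,0,100],[-0.001,-0.002,-0.077,0,0,0,255],[-0.001,-0.002,-0.077,0,0,0,255],[-0.001,-0.002,-0.077,0,0,0,255],[-0.001,-0.002,-0.077,0,0,0,255],[-0.001,-0.002,-0.077,0,0,0,255],[-0.001,-0.002,-0.077,0,0,0,255],[-0.001,-0.002,-0.077,0,0,0,255]]]'
```

```text
clock: 7.9
eef_pos: [0.5048, -0.2703, 0.0473]
tool_rot: [0.989, 0.145, 0.002, 0.001]
ft_force: [0.8, 0.9, 6.5]
grip_width: 0.01
```

```bash
python3 -m jog '[[[0,0,0.04,0,0,0,255],[0,0,0.075,0,0,0,255],[-0.005,0.172,0.075,0,0,-6,255],[-0.005,0.172,0.075,0,0,-13,255],[-0.005,0.172,0.075,0,0,-13,255],[-0.005,0.172,0.075,0,0,-13,255],[-0.005,0.172,0.075,0,0,-13,255],[-0.005,0.172,0.075,0,0,-13,255],[-0.005,0.172,0.075,0,0,-13,255],[-0.005,0.172,0.075,0,0,-13,255]]]'
python3 -c "
from h import *
m,im=snap('w7');o=bot.get_obs();x=o['eef_pos'];print(x,R.from_quat(o['tool_rot']).as_matrix()[:,0],o['grip_width'])
print(blobs(brass(im),30,4000),[(h,plane(m,h[0],.024)) for h in holes(im)])
print(proj(m,[x[0],x[1],x[2]-.036]),proj(m,[x[0]-.002,x[1],x[2]-.036]))
h=cv2.cvtColor(im,cv2.COLOR_BGR2HSV)
M=((h[...,1]>130)&(h[...,2]>45)&(h[...,0]>18)&(h[...,0]<32));M[:,:300]=0;M[:,335:]=0
for r in range(222,312,6):
  c=np.where(M[r])[0]; print(r,c.min() if len(c) else '',c.max() if len(c) else '',end='; ')
"
```

```text
clock: 8.73
eef_pos: [0.4988, -0.0988, 0.1205]
tool_rot: [1.0, 0.031, 0.0, 0.0]
ft_force: [-0.2, -0.8, 0.0]
grip_width: 0.0099
[ 0.49870339 -0.09912732  0.12041025] [9.98069277e-01 6.21090301e-02 4.31637143e-04] 0.009795655309128157
[([87.4, 50.6], 244), ([187.0, 50.6], 244), ([209.2, 101.0], 329)] [(([235.3, 197.6], [17.1, 19.6]), array([ 0.49891449, -0.03580222,  0.024     ])), (([228.3, 106.9], [25.1, 73.2]), array([ 0.56538911, -0.03142273,  0.024     ]))]
[318.28606508 232.55378817] [318.06853544 235.73589788]
222  ; 228 310 325; 234 308 327; 240 309 327; 246 309 324; 252 309 327; 258 309 327; 264 306 327; 270 307 328; 276 305 328; 282 305 328; 288 305 329; 294 305 330; 300 315 318; 306  ;
```

```bash
python3 -m jog '[[[0.001,0.0625,0,0,0,0.2,255],[0.001,0.0625,0,0,0,0.2,255],[0.001,0.0625,-0.02,0,0,0.2,255],[0.001,0.0625,-0.036,0,0,0.2,255],[0.001,0.0625,-0.036,0,0,0.2,255],[0.001,0.0625,-0.036,0,0,0.2,255],[0.001,0.0625,-0.036,0,0,0.2,255]]]'
```

```text
clock: 9.37
eef_pos: [0.5, -0.0363, 0.0848]
tool_rot: [0.999, 0.033, 0.0, 0.0]
ft_force: [0.6, 0.5, -0.5]
grip_width: 0.0103
```

```bash
python3 -m jog '[[[0,0,-0.008,0,0,0,255],[0,0,-0.016,0,0,0,255],[0,0,-0.022,0,0,0,255],[0,0,-0.026,0,0,0,255],[0,0,-0.030,0,0,0,255],[0,0,-0.030,0,0,0,255]]]'
```

```text
clock: 9.87
eef_pos: [0.4985, -0.0354, 0.0532]
tool_rot: [0.999, 0.034, -0.001, 0.0]
ft_force: [-0.0, -1.5, -1.0]
grip_width: 0.0101
```

Free entry; finish down, release, rise and look.

```bash
python3 -m jog '[[[0,-0.0005,-0.004,0,0,0,255],[0,-0.0005,-0.008,0,0,0,255],[0,-0.0005,-0.011,0,0,0,255],[0,-0.0005,-0.011,0,0,0,255],[0,-0.0005,-0.011,0,0,0,255]]]';  python3 -m jog '[[[0,0,0,0,0,0,100],[0,0,0,0,0,0,0],[0,0,0,0,0,0,0],[0,0,0,0,0,0,0],[0,0,0.04,0,0,0,0],[0,0,0.08,0,0,0,0],[0,-0.05,0.1,0,0,0,0],[0,-0.05,0.12,0,0,0,0],[0,-0.05,0.12,0,0,0,0],[0,-0.05,0.12,0,0,0,0]]]'
python3 -c "
from h import *
m,im=snap('w8');o=bot.get_obs();print(o['eef_pos'],o['grip_width'])
print(blobs(brass(im),30,4000));print(proj(m,[.5686,-.0318,.066]),proj(m,[.4992,-.0362,.066]))"
```

```text
clock: 10.28
eef_pos: [0.4991, -0.0357, 0.0436]
tool_rot: [0.999, 0.034, -0.0, 0.0]
ft_force: [-2.8, -1.0, 4.9]
grip_width: 0.0096
clock: 11.12
eef_pos: [0.5008, -0.0864, 0.1648]
tool_rot: [0.999, 0.033, 0.002, 0.0]
ft_force: [0.3, -0.3, 0.2]
grip_width: 0.0853
[ 0.49963958 -0.08571932  0.16338836] 0.08527967024725373
[([66.8, 65.5], 154), ([147.8, 65.8], 158), ([228.6, 66.0], 155), ([247.6, 106.9], 206), ([252.4, 200.3], 157)]
[247.62154336 106.70574792] [252.75077581 200.20871246]
```

Both pins project within 0.5 px of the fully-home prediction. Checking joints before the turn to the square.

```bash
python3 -c "
from h import *
print(np.degrees(bot.get_obs()['joint_pos']).round(1))"; python3 -m jog '[[[0,0.3,0.06,0,0,-7,0],[0.0,0.33,0.07,0,0,-14,0],[0.0,0.33,0.07,0,0,-21,0],[0.0,0.33,0.07,0,0,-28,0],[0.0,0.33,0.07,0,0,-35,0],[0.0,0.33,0.07,0,0,-42,0],[0.0,0.33,0.07,0,0,-42,0],[0.0,0.33,0.07,0,0,-42,0],[0.0,0.33,0.07,0,0,-42,0],[0.0,0.33,0.07,0,0,-42,0]]]'; python3 -c "
from h import *
o=bot.get_obs();print(np.degrees(o['joint_pos']).round(1),R.from_quat(o['tool_rot']).as_matrix()[:,0])"
```

```text
[ -9.8  17.2  -6.8  66.    0.  166.4]
clock: 12.0
eef_pos: [0.3874, -0.1587, 0.2128]
tool_rot: [0.971, -0.232, 0.005, -0.057]
ft_force: [0.3, -0.1, 0.4]
grip_width: 0.0854
[-26.9   6.1 -13.5  71.4   6.5 180. ] [ 0.89231319 -0.45111542 -0.01649375]
```

The last joint reached its limit, so I use the half-turn grasp (tool yaw ≈ 140°) instead.

```bash
python3 -m jog '[[[0.04,0.04,0.02,0,0,7,0],[0.07,0.08,0.03,0,0,14,0],[0.1,0.12,0.03,0,0,21,0],[0.12,0.15,0.03,0,0,28,0],[0.13,0.19,0.03,0,0,35,0],[0.14,0.23,0.03,0,0,42,0],[0.14,0.27,0.03,0,0,49,0],[0.14,0.31,0.03,0,0,56,0],[0.14,0.35,0.03,0,0,63,0],[0.14,0.39,0.03,0,0,70,0]]]'; python3 -c "
from h import *
o=bot.get_obs();print(np.degrees(o['joint_pos']).round(1),R.from_quat(o['tool_rot']).as_matrix().round(3))"
```

```text
clock: 12.83
eef_pos: [0.5274, 0.214, 0.2421]
tool_rot: [0.927, 0.371, -0.029, -0.05]
ft_force: [0.6, -0.8, 0.5]
grip_width: 0.0853
[ 19.2  24.6  15.7  84.8   5.6 155.4] [[ 0.723  0.684 -0.091]
 [ 0.69  -0.72   0.072]
 [-0.017 -0.115 -0.993]]
```

```bash
python3 -c "
from h import *
Rt=R.from_quat(bot.get_obs()['tool_rot']); z=Rt.as_matrix()[:,2]
L=R.from_rotvec(np.cross(z,[0,0,-1]))
x=(L*Rt).as_matrix()[:,0]; print(np.degrees(np.arctan2(x[1],x[0])),L.as_rotvec(degrees=True))
for a in(30,60):print((R.from_rotvec([0,0,a],degrees=True)*L).as_rotvec(degrees=True))"
```

```text
43.597510062664554 [-4.11967626 -5.23425899 -0.        ]
[-2.65477058 -6.19258983 29.96589168]
[-0.99543882 -6.90370934 59.92983773]
```

```bash
python3 -m jog '[[[0,0.04,0,-4.12,-5.23,0,0],[0,0.08,0,-2.65,-6.19,29.97,0],[0,0.09,0,-2.65,-6.19,29.97,0],[0,0.09,0,-2.65,-6.19,29.97,0],[0,0.09,0,-1.0,-6.9,59.93,0],[0,0.09,0,-1.0,-6.9,59.93,0],[0,0.09,0,-1.0,-6.9,59.93,0],[0,0.09,0,-1.0,-6.9,59.93,0],[0,0.09,0,-1.0,-6.9,59.93,0],[0,0.09,0,-1.0,-6.9,59.93,0]]]'; python3 -m jog '[[[0,0,0,0,0,7,0],[0,0,0,0,0,14,0],[0,0,0,0,0,21,0],[0,0,0,0,0,28,0],[0,0,0,0,0,35,0],[0,0,0,0,0,35,0],[0,0,0,0,0,35,0]]]';python3 -c "
from h import *
snap('w9')
o=bot.get_obs();print(np.degrees(o['joint_pos']).round(1),R.from_quat(o['tool_rot']).as_matrix().round(3))"
```

```text
clock: 13.67
eef_pos: [0.5273, 0.3019, 0.242]
tool_rot: [0.619, 0.786, -0.0, -0.002]
ft_force: [-0.1, 0.1, 0.0]
grip_width: 0.0854
clock: 14.25
eef_pos: [0.5277, 0.3018, 0.2426]
tool_rot: [0.358, 0.934, 0.0, -0.003]
ft_force: [0.0, -0.2, -0.8]
grip_width: 0.0854
[29.6 26.5 19.1 82.8  0.2 71.5] [[-0.744  0.668 -0.004]
 [ 0.668  0.744  0.002]
 [ 0.005 -0.001 -1.   ]]
```

View pics/w9.png

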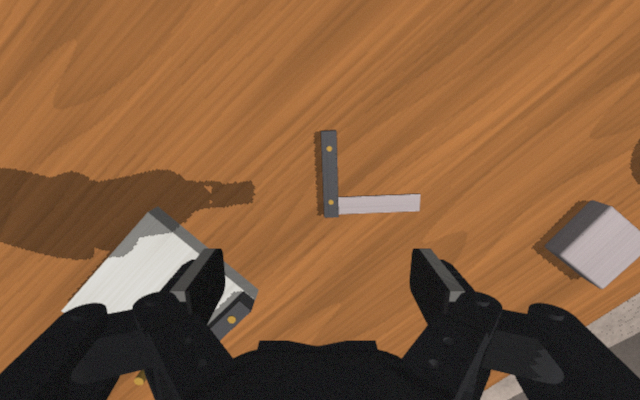

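The square: stock from (329,130) to (332,216), outside corner near (325,217), blade right to (420,205). Segment it, and take a second, lower view for height.

```bash
python3 -m jog '[[[0.04,-0.02,-0.04,0,0,0,0],[0.04,-0.02,-0.06,0,0,0,0],[0.04,-0.02,-0.06,0,0,0,0],[0.04,-0.02,-0.06,0,0,0,0],[0.04,-0.02,-0.06,0,0,0,0]]]'
cat >> h.py <<'E'
def sq(im,roi):
    h=cv2.cvtColor(im,cv2.COLOR_BGR2HSV).astype(int); x0,y0,x1,y1=roi
    out={}
    for n,M in (('stock',(h[...,1]<70)&(h[...,2]<100)),('blade',(h[...,1]<60)&(h[...,2]>120))):
        M=M.astype(np.uint8); R0=np.zeros_like(M); R0[y0:y1,x0:x1]=M[y0:y1,x0:x1]
        R0=cv2.morphologyEx(R0,cv2.MORPH_CLOSE,np.ones((7,7)))
        cs,_=cv2.findContours(R0,cv2.RETR_EXTERNAL,cv2.CHAIN_APPROX_NONE); c=max(cs,key=cv2.contourArea)
        out[n]=cv2.boxPoints(cv2.minAreaRect(c)); out[n+'c']=cv2.contourArea(c)
    return out
E
python3 - <<'E'
from h import *
m,im=snap('w10')
np.set_printoptions(precision=4,suppress=True)
for n,z in(('w9',(290,100,430,245)),('w10',(240,60,480,260))):
    im=cv2.imread(f'pics/{n}.png');m=pickle.load(open(n+'.pkl','rb')); s=sq(im,z)
    print(n,s)
    print([plane(m,p,.016)[:2] for p in s['stock']],[plane(m,p,.004)[:2] for p in s['blade']])
    print(blobs(brass(im),8,300))
print(bot.get_obs()['eef_pos'])
E
```

```text
clock: 14.72
eef_pos: [0.5684, 0.2818, 0.1848]
tool_rot: [0.357, 0.934, 0.001, -0.002]
ft_force: [-0.5, -0.1, 0.1]
grip_width: 0.0859
w9 {'stock': array([[320.5432, 131.0131],
       [335.6737, 130.5807],
       [338.1133, 215.9682],
       [322.9828, 216.4005]], dtype=float32), 'stockc': 1176.0, 'blade': array([[337.3466, 196.6661],
       [418.976 , 193.401 ],
       [419.6613, 210.5336],
       [338.0319, 213.7987]], dtype=float32), 'bladec': 1307.5}
[array([0.4955, 0.336 ]), array([0.5066, 0.349 ]), array([0.5854, 0.2845]), array([0.5735, 0.2704])] [array([0.5693, 0.2981]), array([0.6333, 0.3757]), array([0.6517, 0.3629]), array([0.5867, 0.2842])]
[([329.0, 148.0], 21), ([330.4, 201.8], 16), ([231.3, 319.1], 46), ([138.5, 380.9], 59)]
w10 {'stock': array([[307.4268,  86.3897],
       [326.1608,  85.5381],
       [331.0845, 193.8598],
       [312.3505, 194.7113]], dtype=float32), 'stockc': 1847.0, 'blade': array([[329.2054, 170.3383],
       [428.9425, 166.5022],
       [429.7578, 187.7016],
       [330.0208, 191.5377]], dtype=float32), 'bladec': 1975.5}
[array([0.4957, 0.3359]), array([0.5066, 0.3491]), array([0.5866, 0.285 ]), array([0.5748, 0.2705])] [array([0.5694, 0.2983]), array([0.6342, 0.3764]), array([0.6527, 0.3638]), array([0.5868, 0.2842])]
[([317.8, 108.1], 33), ([320.4, 175.6], 27), ([129.7, 387.0], 53)]
[0.5688 0.2822 0.1859]
```

View pics/w10.png

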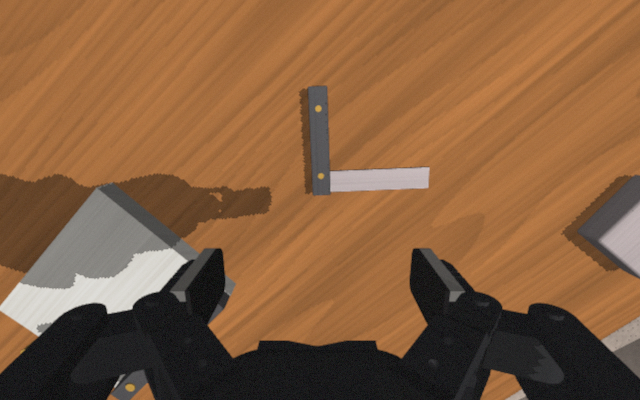

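The square lies as seen (stock box (307,86)–(331,195)). Checking its top height from the two views, then approaching.

```bash
python3 - <<'E'
from h import *
a,b=[pickle.load(open(n+'.pkl','rb')) for n in('w9','w10')]
print(tri((a,(329,148)),(b,(317.8,108.1))),tri((a,(330.4,201.8)),(b,(320.4,175.6))),tri((a,(419,193.4)),(b,(428.9,166.5))))
E
python3 -m jog '[[[-0.031,0.030,-0.03,0,0,2.2,0],[-0.031,0.030,-0.07,0,0,2.2,0],[-0.031,0.030,-0.11,0,0,2.2,0],[-0.031,0.030,-0.125,0,0,2.2,0],[-0.031,0.030,-0.125,0,0,2.2,0],[-0.031,0.030,-0.125,0,0,2.2,0]]]'
python3 -c "
from h import *
o=bot.get_obs();x=R.from_quat(o['tool_rot']).as_matrix();print(o['eef_pos'],x.round(4),np.degrees(np.arctan2(x[1,0],x[0,0])))"
```

```text
(array([0.51629042, 0.33033613, 0.01493166]), np.float64(0.00015277630603928113)) (array([0.56548354, 0.28947679, 0.01652007]), np.float64(5.0621678557847866e-05)) (array([0.63291826, 0.37577487, 0.00608767]), np.float64(0.0004871799642032086))
clock: 15.27
eef_pos: [0.5375, 0.3122, 0.0604]
tool_rot: [0.338, 0.941, 0.001, -0.001]
ft_force: [0.9, -0.3, 0.6]
grip_width: 0.0858
[0.53750413 0.31222268 0.06042172] [[-0.7711  0.6367 -0.0018]
 [ 0.6367  0.7711  0.0038]
 [ 0.0038  0.0018 -1.    ]] 140.452134209747
```

```bash
python3 -m jog '[[[0.0005,0,-0.03,0,0,-0.1,0],[0.0005,0,-0.048,0,0,-0.1,0],[0.0005,0,-0.048,0,0,-0.1,0],[0.0005,0,-0.048,0,0,-0.1,120],[0.0005,0,-0.048,0,0,-0.1,255],[0.0005,0,-0.048,0,0,-0.1,255],[0.0005,0,-0.048,0,0,-0.1,255],[0.0005,0,-0.048,0,0,-0.1,255],[0.0005,0,-0.048,0,0,-0.1,255],[0.0005,0,-0.048,0,0,-0.1,255]]]'
```

```text
clock: 16.1
eef_pos: [0.5388, 0.3117, 0.0128]
tool_rot: [0.34, 0.941, 0.002, -0.001]
ft_force: [-1.4, -0.8, 5.7]
grip_width: 0.0165
```

Gripped (16.5 mm, TCP at −54 mm along the stock). Lift and carry to a pose ahead of home.

```bash
python3 -m jog '[[[0,0,0.02,0,0,0,255],[0,0,0.05,0,0,0,255],[0,0,0.08,0,0,0,255],[0,0,0.11,0,0,0,255],[-0.002,-0.03,0.12,0,0,6,255],[-0.005,-0.06,0.12,0,0,12,255],[-0.007,-0.09,0.12,0,0,18,255],[-0.009,-0.12,0.12,0,0,24,255],[-0.01,-0.15,0.12,0,0,30,255],[-0.011,-0.18,0.12,0,0,36,255]]]'; python3 -m jog '[[[-0.001,-0.03,0,0,0,6,255],[-0.002,-0.06,0,0,0,7.4,255],[-0.003,-0.09,0,0,0,7.4,255],[-0.004,-0.12,0,0,0,7.4,255],[-0.005,-0.137,0,0,0,7.4,255],[-0.005,-0.137,0,0,0,7.4,255],[-0.005,-0.137,0,0,0,7.4,255],[-0.005,-0.137,0,0,0,7.4,255]]]'
python3 -c "
from h import *
m,im=snap('w11')
o=bot.get_obs();x=R.from_quat(o['tool_rot']).as_matrix();print(o['eef_pos'],x.round(4),np.degrees(np.arctan2(x[1,0],x[0,0])),o['joint_pos'].round(2),o['ft_force'],o['ft_torque'],o['grip_width'])
"
```

```text
clock: 16.93
eef_pos: [0.5259, 0.1299, 0.1305]
tool_rot: [0.029, 1.0, 0.0, -0.003]
ft_force: [1.0, 0.5, -4.0]
grip_width: 0.0161
clock: 17.6
eef_pos: [0.5217, -0.0053, 0.1309]
tool_rot: [-0.032, 0.999, 0.001, -0.003]
ft_force: [0.7, 0.3, -3.1]
grip_width: 0.016
[ 0.52183266 -0.00489862  0.13095904] [[-0.9978 -0.0655 -0.005 ]
 [-0.0655  0.9978  0.0014]
 [ 0.0049  0.0017 -1.    ]] -176.24164575613227 [-0.01  0.36 -0.12  1.09  0.   -0.08] [-0.29398846  0.16476262 -3.02830514] [-0.00101346  0.04524289 -0.02093901] 0.0158134842741376
```

View pics/w11.png

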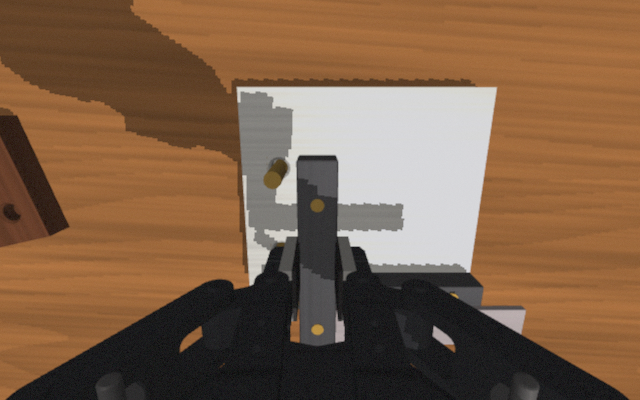

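The square hangs level and straight: stock screws at (317,205) and (317,329), pin at (275,178), plate edges parallel to the image. Checking for slip, then lowering.

```bash
python3 - <<'E'
from h import *
m=pickle.load(open('w11.pkl','rb'));t=np.array([.5218,-.0049,.1309])
A=R.from_euler('z',3.75,degrees=True).as_matrix()
im=cv2.imread('pics/w11.png');B=blobs(brass(im),60,900);print(B)
for p,a in B: print(p,(A.T@(plane(m,p,.134)-t)*1e3).round(1))
E
python3 -m jog '[[[0.0005,0,-0.03,0,0,0,255],[0.0005,0,-0.05,0,0,0,255],[0.0005,0,-0.07,0,0,0,255],[0.0005,0,-0.08,0,0,0,255],[0.0005,0,-0.08,0,0,0,255],[0.0005,0,-0.08,0,0,0,255]]]'
```

```text
[([317.1, 329.1], 97)]
[317.1, 329.1] [34.8  0.1  3.1]
clock: 18.15
eef_pos: [0.5224, -0.0048, 0.0512]
tool_rot: [-0.033, 0.999, 0.001, -0.003]
ft_force: [0.7, -0.7, -3.3]
grip_width: 0.016
```

```bash
python3 -m jog '[[[0.0005,0,-0.005,0,0,0,255],[0.0005,0,-0.010,0,0,0,255],[0.0005,0,-0.013,0,0,0,255],[0.0005,0,-0.015,0,0,0,255],[0.0005,0,-0.015,0,0,0,255],[0.0005,0,-0.015,0,0,0,255]]]'
```

```text
clock: 18.65
eef_pos: [0.5234, -0.0056, 0.0368]
tool_rot: [-0.032, 0.999, 0.001, -0.002]
ft_force: [-0.7, -0.2, -1.5]
grip_width: 0.0162
```

```bash
python3 -m jog '[[[0.003,0,-0.001,0,0,0,255],[0.006,0.0005,-0.001,0,0,0,255],[0.008,0.0005,-0.001,0,0,0,255],[0.0083,-0.003,-0.001,0,0,0,255],[0.0085,-0.007,-0.001,0,0,0,255],[0.0088,-0.010,-0.001,0,0,0,255],[0.0089,-0.012,-0.001,0,0,0,255],[0.0089,-0.012,-0.001,0,0,0,255],[0.0089,-0.012,-0.001,0,0,0,255]]]'
```

```text
clock: 19.4
eef_pos: [0.5314, -0.0143, 0.0367]
tool_rot: [-0.034, 0.999, 0.004, -0.002]
ft_force: [-5.3, 8.9, 8.9]
grip_width: 0.0165
```

Contact already, about 4 mm short in y. Looking before pushing on.

```bash
python3 - <<'E'
from h import *
m,im=snap('w12'); o=bot.get_obs();x=R.from_quat(o['tool_rot']).as_matrix();print(o['eef_pos'],np.degrees(np.arctan2(x[1,0],x[0,0])),x[2],o['ft_force'],o['ft_torque'])
for X in([.4992,-.0362,.066],[.5686,-.0318,.066]): print('pin pred',proj(m,X))
for n in('scene','side'): cv2.imwrite(f'pics/{n}12.png',bot.camera(n))
s=cv2.imread('pics/scene12.png');d=cv2.imread('pics/side12.png')
a=cv2.resize(s[150:260,270:430],(400,275),interpolation=cv2.INTER_CUBIC);b=cv2.resize(d[140:260,230:390],(400,275),interpolation=cv2.INTER_CUBIC)
w=cv2.resize(im[60:400,120:520],(400,300)) ; can=np.zeros((575,800,3),np.uint8);can[:275,:400]=a;can[:275,400:]=b;can[275:,:400]=w[:300]
can[275:,400:]=cv2.resize(im[140:290,200:400],(400,300));cv2.imwrite('pics/c12.png',can)
E
```

```text
[ 0.53137179 -0.01429665  0.03672139] -176.13551089811963 [ 0.00405213  0.00832984 -0.9999571 ] [-5.20404281  8.81125145  8.13688814] [1.8736542  1.02374066 0.10733143]
pin pred [260.56712381 214.16228359]
pin pred [268.14541454 373.96379644]
```

View pics/c12.png

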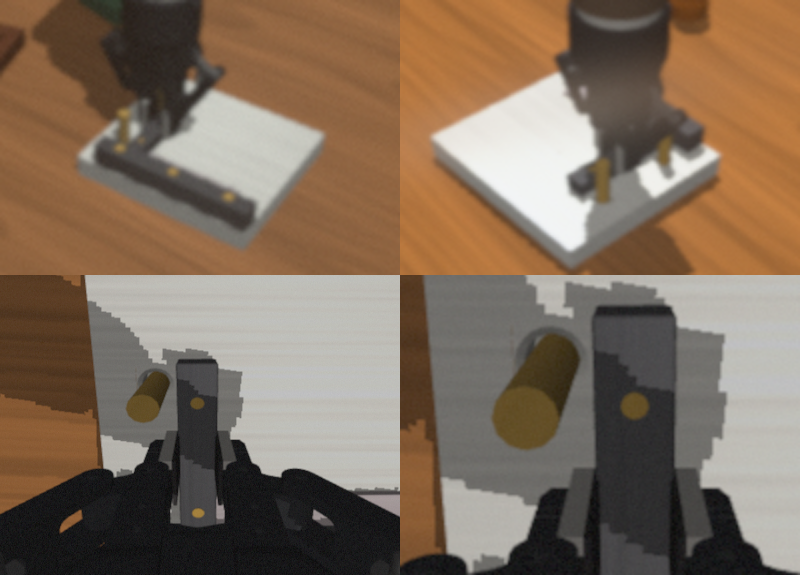

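There is a clear gap of roughly 5 mm between pin and stock (pin at (577,350) and stock at (597,350) in the crop). The load is the plate's friction from pressing down too hard, so I lift the push slightly and slide on.

```bash
python3 -m jog '[[[0,0,0.0015,0,0,0,255],[0,0,0.0015,0,0,0,255],[0,0,0.0015,0,0,0,255],[0,0,0.0015,0,0,0,255]]]'
```

```text
clock: 19.88
eef_pos: [0.5316, -0.0175, 0.0368]
tool_rot: [-0.032, 0.999, 0.001, -0.002]
ft_force: [-2.9, 1.6, 0.2]
grip_width: 0.016
```

```bash
python3 -m jog '[[[0.001,-0.001,0,0,0,0,255],[0.002,-0.002,0,0,0,0,255],[0.002,-0.003,0,0,0,0,255],[0.002,-0.003,0,0,0,0,255],[0.002,-0.003,0,0,0,0,255]]]'
```

```text
clock: 20.3
eef_pos: [0.5317, -0.0182, 0.0367]
tool_rot: [-0.033, 0.999, 0.003, -0.004]
ft_force: [-6.5, 8.6, 3.9]
grip_width: 0.0161
```

```bash
python3 -m jog '[[[0.001,-0.002,0,0,0,0,255],[0.001,-0.004,0,0,0,0,255],[0.001,-0.004,0,0,0,0,255],[0.001,-0.004,0,0,0,0,255],[0.001,-0.004,0,0,0,0,255],[0.001,-0.004,0,0,0,0,255]]]'; python3 - <<'E'
from h import *
m,im=snap('w13'); o=bot.get_obs();x=R.from_quat(o['tool_rot']).as_matrix();print(o['eef_pos'],np.degrees(np.arctan2(x[1,0],x[0,0])),x[2],o['ft_force'],o['ft_torque'])
for X in([.4992,-.0362,.066],[.5686,-.0318,.066]): print('pin pred',proj(m,X))
s=bot.camera('side');can=np.zeros((600,800,3),np.uint8)
can[:,:400]=cv2.resize(s[150:240,300:360],(400,600),interpolation=cv2.INTER_CUBIC)
can[:300,400:]=cv2.resize(im[140:290,200:400],(400,300));can[300:,400:]=cv2.resize(im[250:400,340:540],(400,300));cv2.imwrite('pics/c13.png',can)
E
```

```text
clock: 20.8
eef_pos: [0.5319, -0.0206, 0.0368]
tool_rot: [-0.034, 0.999, 0.005, -0.005]
ft_force: [-9.5, 12.3, 7.9]
grip_width: 0.016
[ 0.53182816 -0.02055774  0.03675159] -176.11425175453698 [ 0.00940123  0.01045655 -0.99990113] [-8.87707037 11.9566483   6.60342446] [2.5822028  1.85118183 0.207638  ]
pin pred [278.65126547 213.45147878]
pin pred [283.45409339 373.87790016]
```

View pics/c13.png

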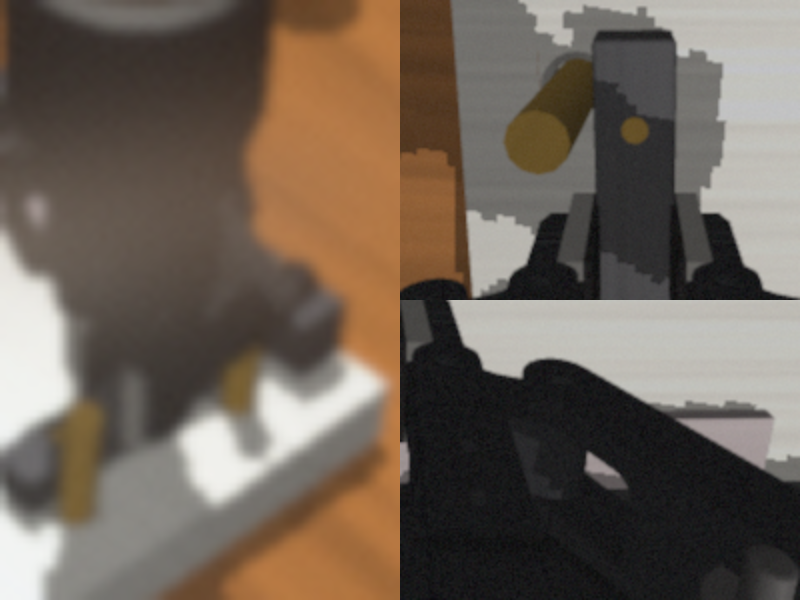

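Pin B now leans against the stock (top at (268,211), vertical prediction (279,213)), so it bears. Pin A and the fence contact are partly hidden, so I check them numerically.

```bash
python3 - <<'E'
from h import *
m=pickle.load(open('w13.pkl','rb'));s=bot.camera_model('side');c=bot.camera_model('scene')
J=R.from_euler('z',3.75,degrees=True).as_matrix();h0=np.array([.5686,-.0318,.024]);O=h0-J@[.045,-.066,.024]
for n,X in(('A',[.045,-.066]),('B',[-.025,-.066])):
    for z in(.024,.066): print(n,z,'side',proj(s,O+J@[*X,z]),'crop',(proj(s,O+J@[*X,z])-[300,150])*6.667,'scene',proj(c,O+J@[*X,z]))
X=plane(m,(525.5,307),.028);print('blade tip inner corner jig mm',(J.T@(X-O)*1e3).round(1),'home 43,60')
print('TCP jig',(J.T@(np.array(bot.get_obs()['eef_pos'])-O)*1e3).round(1),'expect 11,-51(+-2)')
im=cv2.imread('pics/w13.png')
im2=bot.camera('scene');cv2.imwrite('pics/c14.png',np.hstack([cv2.resize(im2[165:245,290:390],(500,400),interpolation=cv2.INTER_CUBIC),cv2.resize(im[290:340,470:540][:, :],(300,400))]))
E
python3 -m jog '[[[0,0,0,-0.5,-0.3,0,255],[0,0,0,-0.5,-0.3,0,255],[0,0,0,-0.5,-0.3,0,255]]]'; python3 -c "
from h import *
o=bot.get_obs();print(R.from_quat(o['tool_rot']).as_matrix()[2],o['ft_force'],o['ft_torque'])"
```

```text
A 0.024 side [334.90994544 208.44127281] crop [232.74460627 389.62796584] scene [319.36591932 207.71516381]
A 0.066 side [335.57378602 194.07003248] crop [237.17043141 293.81490655] scene [319.37941392 194.77309648]
B 0.024 side [310.67363609 224.68529714] crop [ 71.1611318  497.92687604] scene [334.22908408 193.37185626]
B 0.066 side [310.40598557 210.24299416] crop [ 69.37670579 401.64004205] scene [334.63789533 180.6319092 ]
blade tip inner corner jig mm [40.2 58.6 28. ] home 43,60
TCP jig [  9.1 -52.4  36.8] expect 11,-51(+-2)
clock: 21.2
eef_pos: [0.5318, -0.0205, 0.0367]
tool_rot: [-0.034, 0.999, 0.001, -0.002]
ft_force: [-9.4, 12.2, 6.9]
grip_width: 0.016
[ 0.00469485  0.00143751 -0.99998795] [-9.41511803 12.15657642  6.94195911] [2.64036959 1.93500891 0.21535155]
```

View pics/c14.png

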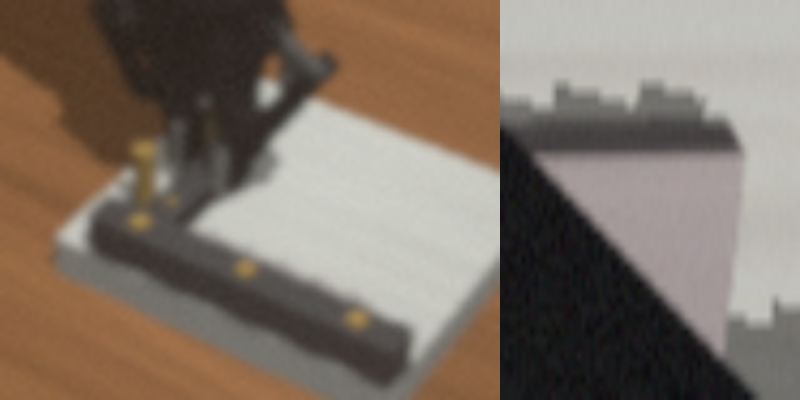

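The tilt is taken out and force against the fence is steady. The blade tip, at about (526,309), agrees with home within about 1 mm. I press a bit harder, then compare both pins' lean against the earlier pictures taken before contact.

```bash
python3 -m jog '[[[0.0005,-0.001,0,-0.1,-0.1,0,255],[0.001,-0.002,0,-0.2,-0.1,0,255],[0.0015,-0.003,0,-0.3,-0.2,0,255],[0.002,-0.004,0,-0.4,-0.2,0,255],[0.002,-0.004,0,-0.4,-0.2,0,255],[0.002,-0.004,0,-0.4,-0.2,0,255]]]'
cat > pins.py <<'E'
from h import *
o=bot.get_obs();x=R.from_quat(o['tool_rot']).as_matrix();print(o['eef_pos'],np.degrees(np.arctan2(x[1,0],x[0,0])),x[2].round(4),o['ft_force'],o['ft_torque'])
def col(im,x0,x1,y0,y1):
    h=cv2.cvtColor(im,cv2.COLOR_BGR2HSV)[y0:y1,x0:x1].astype(float); w=np.clip(h[...,1]-60,0,None)*((h[...,0]>12)&(h[...,0]<32))
    return [round(float((r*np.arange(x0,x1)).sum()/max(r.sum(),1)),1) for r in w]
for n,rois in(('scene',{'A':(313,326,193,205)}),('side',{'A':(328,343,199,211),'B':(304,319,209,226)})):
    im=bot.camera(n);old=cv2.imread(f'pics/{n}12.png')
    for k,r in rois.items(): print(n,k,'\n old',col(old,*r),'\n new',col(im,*r))
E
python3 pins.py
```

```text
clock: 21.7
eef_pos: [0.5319, -0.0208, 0.0367]
tool_rot: [-0.035, 0.999, 0.001, -0.002]
ft_force: [-12.8, 21.7, 12.4]
grip_width: 0.0162
[ 0.53187551 -0.02081777  0.03672312] -175.98327108629658 [ 0.0048  0.0024 -1.    ] [-12.81904899  21.69178067  12.43667941] [4.7660822  2.88568233 0.09949367]
scene A 
 old [316.6, 316.7, 316.8, 316.8, 316.8, 317.2, 317.8, 319.1, 319.0, 319.0, 318.9, 318.9] 
 new [316.5, 316.4, 316.3, 316.2, 316.3, 316.7, 317.3, 317.9, 318.3, 318.4, 318.5, 319.4]
side A 
 old [337.0, 336.5, 335.9, 335.5, 335.1, 334.9, 335.0, 335.0, 334.9, 334.9, 335.0, 335.1] 
 new [0.0, 337.8, 337.7, 337.4, 336.4, 335.7, 335.4, 335.1, 335.0, 335.1, 335.0, 335.1]
side B 
 old [311.2, 310.9, 310.7, 310.2, 309.7, 309.9, 310.4, 310.6, 310.4, 310.3, 310.2, 310.2, 310.3, 310.5, 310.6, 310.7, 310.8] 
 new [0.0, 312.9, 312.9, 312.6, 312.2, 311.6, 311.4, 311.5, 311.8, 311.7, 311.5, 311.3, 311.1, 311.0, 310.9, 310.9, 311.0]
```

Both pins lean the same way now (A −0.5 px scene and about +1 px side, B +2 px) and y is hard against them. Tool yaw has crept to 4.0° against the fence's ≈3.65°, which would open the blade tip, so I turn it back in steps and watch the moment.

```bash
python3 -m jog '[[[0,0,0,0,0,-0.2,255],[0,0,0,0,0,-0.4,255],[0,0,0,0,0,-0.4,255],[0,0,0,0,0,-0.4,255]]]' >/dev/null; python3 pins.py | head -1;  python3 -m jog '[[[0,0,0,0,0,-0.2,255],[0,0,0,0,0,-0.4,255],[0,0,0,0,0,-0.4,255],[0,0,0,0,0,-0.4,255]]]' >/dev/null; python3 pins.py
```

```text
[ 0.53188442 -0.02089893  0.03672089] -176.3550689669798 [ 0.0049  0.002  -1.    ] [-14.50577448  21.13686728  12.62494398] [4.68432404 2.86410557 0.3219391 ]
[ 0.53189488 -0.02105697  0.03671877] -176.75005530430536 [ 0.005   0.0015 -1.    ] [-13.82176916  20.58425928  12.10435441] [4.58918324 2.80949163 0.36008359]
scene A 
 old [316.6, 316.7, 316.8, 316.8, 316.8, 317.2, 317.8, 319.1, 319.0, 319.0, 318.9, 318.9] 
 new [316.3, 316.3, 316.3, 316.2, 316.0, 316.2, 316.9, 317.8, 318.2, 318.2, 318.3, 319.5]
side A 
 old [337.0, 336.5, 335.9, 335.5, 335.1, 334.9, 335.0, 335.0, 334.9, 334.9, 335.0, 335.1] 
 new [337.0, 338.5, 338.1, 337.6, 336.8, 336.0, 335.6, 335.3, 335.1, 335.1, 335.1, 335.2]
side B 
 old [311.2, 310.9, 310.7, 310.2, 309.7, 309.9, 310.4, 310.6, 310.4, 310.3, 310.2, 310.2, 310.3, 310.5, 310.6, 310.7, 310.8] 
 new [0.0, 313.0, 312.9, 312.6, 312.1, 311.7, 311.5, 311.6, 311.8, 311.7, 311.5, 311.4, 311.1, 311.0, 310.9, 310.9, 311.0]
```

```bash
python3 - <<'E'
from h import *
m,im=snap('w15')
def edge(n):
    g=cv2.GaussianBlur(cv2.cvtColor(cv2.imread(f'pics/{n}.png'),cv2.COLOR_BGR2GRAY),(3,3),0).astype(float)
    d=np.diff(g,axis=1)
    rows=np.arange(172,225)
    c=[333+np.argmax(d[r,333:343]) for r in rows]; return np.degrees(np.polyfit(rows,c,1)[0]), np.median(c)
def tipedge(n):
    g=cv2.GaussianBlur(cv2.cvtColor(cv2.imread(f'pics/{n}.png'),cv2.COLOR_BGR2GRAY),(3,3),0).astype(float);d=np.diff(g,axis=0)
    cs=np.arange(488,524); r=[300+np.argmax(d[300:316,c]) for c in cs]; return np.degrees(np.polyfit(cs,r,1)[0]),np.median(r)
for n in('w11','w12','w13','w15'): print(n,np.round(edge(n),2),np.round(tipedge(n),2))
cv2.imwrite('pics/c15.png',cv2.resize(im[280:400,440:640],(800,480),interpolation=cv2.INTER_CUBIC))
E
```

```text
w11 [ -0.91 337.  ] [  0. 309.]
w12 [ -0.99 337.  ] [ -0. 308.]
w13 [ -0.74 337.  ] [ -0. 308.]
w15 [ -0.99 337.  ] [ -1.07 308.  ]
```

No more pictures can be viewed. A sub-pixel fit of the blade's inner edge, cast into the world, gives the square's actual yaw against the fence screws' line.

```bash
cat > yaw.py <<'E'
from h import *
import sys
def sub(n,c0=490,c1=522,z=.028):
    m=pickle.load(open(n+'.pkl','rb'));g=cv2.cvtColor(cv2.imread(f'pics/{n}.png'),cv2.COLOR_BGR2GRAY).astype(float)
    P=[]
    for c in range(c0,c1):
        d=np.clip(np.diff(g[:,c]),0,None); r0=300+np.argmax(d[300:316]); w=d[r0-2:r0+3]; P.append((c,(w*np.arange(r0-2,r0+3)).sum()/w.sum()+.5))
    W=np.array([plane(m,p,z)[:2] for p in P]); s=np.polyfit(W[:,1],W[:,0],1); return np.degrees(np.arctan(-s[0])),np.polyval(s,W[:,1].mean()),W[:,1].mean(),np.std(W[:,0]-np.polyval(s,W[:,1]))
for n in sys.argv[1:]: print(n,np.round(sub(n),4))
E
python3 yaw.py w12 w13 w15; python3 - <<'E'
from h import *
for n in('w2','w4','w5','w8'):
    m=pickle.load(open(n+'.pkl','rb'));B=blobs(brass(cv2.imread(f'pics/{n}.png')),80,300)
    B=sorted([b[0] for b in B])[:3]; W=np.array([plane(m,p,.0487)[:2] for p in B]); print(n,'fence yaw',np.degrees(np.arctan(-np.polyfit(W[:,1],W[:,0],1)[0])).round(2), W.round(4).tolist())
E
```

```text
w12 [4.3752 0.5569 0.088  0.    ]
w13 [4.2025 0.5574 0.0818 0.    ]
w15 [3.6697 0.5578 0.0803 0.    ]
w2 fence yaw 3.65 [[0.5892, 0.1061], [0.5931, 0.0461], [0.5968, -0.0138]]
w4 fence yaw 3.64 [[0.589, 0.106], [0.5929, 0.0462], [0.5967, -0.0138]]
w5 fence yaw 3.64 [[0.5891, 0.1061], [0.5928, 0.0462], [0.5967, -0.0136]]
w8 fence yaw 3.6 [[0.5892, 0.106], [0.5929, 0.046], [0.5967, -0.0138]]
```

Fence yaw is 3.64° and the square's is now 3.67° (was 4.2°). One more small nudge of yaw and x to see that it stops against the fence.

```bash
python3 -m jog '[[[0.0005,0,0,0,0,-0.2,255],[0.001,0,0,0,0,-0.4,255],[0.0015,0,0,0,0,-0.5,255],[0.0015,0,0,0,0,-0.5,255],[0.0015,0,0,0,0,-0.5,255]]]'; python3 -c "
from h import *
snap('w16')"; python3 yaw.py w15 w16; python3 pins.py | head -1
```

```text
clock: 23.13
eef_pos: [0.5319, -0.0211, 0.0367]
tool_rot: [-0.024, 1.0, 0.001, -0.004]
ft_force: [-17.6, 20.5, 16.0]
grip_width: 0.0161
w15 [3.6697 0.5578 0.0803 0.    ]
w16 [3.6023 0.558  0.0799 0.    ]
[ 0.53190253 -0.02104638  0.03667971] -177.2079243936012 [ 0.0079  0.0015 -1.    ] [-17.89211751  21.09086527  16.46466618] [4.50322314 3.5497881  0.63220037]
```

The tool turned 0.46° but the square only 0.07°, and the moment rose, so the blade is stopped flush on the fence. Level out the last tilt, hold, and confirm it stays steady.

```bash
python3 -m jog '[[[0,0,0.0005,0,-0.2,0,255],[0,0,0.0005,0,-0.2,0,255],[0,0,0.0005,0,-0.2,0,255],[0,0,0.0005,0,-0.2,0,255],[0,0,0.0005,0,-0.2,0,255],[0,0,0.0005,0,-0.2,0,255],[0,0,0.0005,0,-0.2,0,255],[0,0,0.0005,0,-0.2,0,255]]]'; python3 -c "
from h import *
snap('w17')"; python3 yaw.py w17; python3 pins.py
```

```text
clock: 23.95
eef_pos: [0.5319, -0.0211, 0.0367]
tool_rot: [-0.024, 1.0, 0.001, -0.002]
ft_force: [-15.4, 20.2, 12.6]
grip_width: 0.0161
w17 [3.8595 0.5582 0.08   0.    ]
[ 0.53191599 -0.02107772  0.03670373] -177.2160500332483 [ 0.0046  0.0013 -1.    ] [-15.91398152  21.12742555  12.5995369 ] [4.51209257 3.35435108 0.55180531]
scene A 
 old [316.6, 316.7, 316.8, 316.8, 316.8, 317.2, 317.8, 319.1, 319.0, 319.0, 318.9, 318.9] 
 new [316.3, 316.3, 316.2, 316.1, 316.1, 316.2, 316.8, 317.7, 318.1, 318.2, 318.3, 319.5]
side A 
 old [337.0, 336.5, 335.9, 335.5, 335.1, 334.9, 335.0, 335.0, 334.9, 334.9, 335.0, 335.1] 
 new [336.0, 338.6, 338.1, 337.6, 336.8, 336.0, 335.6, 335.4, 335.2, 335.1, 335.1, 335.2]
side B 
 old [311.2, 310.9, 310.7, 310.2, 309.7, 309.9, 310.4, 310.6, 310.4, 310.3, 310.2, 310.2, 310.3, 310.5, 310.6, 310.7, 310.8] 
 new [0.0, 313.0, 313.0, 312.6, 312.1, 311.6, 311.5, 311.6, 311.8, 311.7, 311.5, 311.3, 311.1, 311.0, 310.9, 310.8, 311.0]
```

```bash
python3 -c "
from workcell import bot
print(bot.job_done())"
```

```text
the job is handed in; nothing more can be done
None
```

I dropped both pins fully into the two bores. I then laid the square flat on the plate and pressed it into the corner, and handed the job in at about 24 s with it still gripped and pushed. The hand-in reports no verdict.

**Last checks that agreed**
- **Pins:** after release, each pin top was within about 0.6 px of where a fully home pin should appear.
- **Bearing on the pins:** the wrist force from the pins was about 20 N, and y is hard against them. Both pins lean slightly away compared with the pictures taken before contact, so the stock appears to bear on both.
- **Fence:** the force from the fence was about 16 N, and x did not move when pushed further. When I turned the tool 0.46°, the square turned only 0.07°.
- **Flatness:** the tool was tilted less than 0.3°, with about 13 N of upward force on it.

**Checks that disagreed or stayed unsure**
- **Square's yaw:** it read 3.67°, 3.60° and finally 3.86° against the fence's 3.64°. I put that down to measurement noise.
- **Gap at the fence:** the camera gave about 0.9 mm at the blade before the last nudge, within the 2 mm calibration error. I judged the contact from forces and did not see it.
- **Pin A:** its contact was partly hidden and is inferred from small shifts of 0.5–2 px.
- **First slide:** it stalled on friction because I was pressing down too hard. I eased off and carried on.
- **Jar, loupe and green bar:** no path went near them, but I did not re-check their positions at the end.

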